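Work a flanged bearing cup square into its hub

ROBOT

A 7-joint arm with a two-finger parallel gripper is mounted at the origin on a cart in front of the work surface, level with it; the furniture and walls round the work are solid. World frame = base frame: x ahead of the robot, y to its left, z up, the work surface at z = 0. Lengths are in m, angles in rad, forces in N, time in s.
With the tool pointing down it reaches from about 0.4 to 0.85 m from the base axis. Payload 10.4 kg.
Tool frame: the origin (TCP) lies on the centre line of the jaws, within the pads' length; the fingertips stand 11 mm ahead of it and the grasp point (between the pads) lies 8 mm behind it (tip_reach is the distance from the TCP to the fingertips, in m); z points along the fingers, y is the line along which they close (so a half turn about z gives the same grasp; the last joint's range is limited). The gripper opens to 85 mm and grips with 20 to 120 N. Pads are 22 mm wide; open, the fingers measure 114 mm over their backs; the gripper's body (76 mm by 85 mm) begins 54 mm behind the grasp point. The pads swing forward as they close: fully open they stand 13 mm farther back than shut.
Start: joints at [1.263, 0.332, -0.065, 1.46, 0.022, 1.35, -0.088], TCP at [0.176, -0.6, 0.242] pointing down, gripper open.
Joint ranges: [-2.6, 2.6], [-0.5, 2.12], [-1.47, 1.34], [0.16, 2.42], [-1.27, 4.41], [0.06, 2.06], [-2.6, 2.6]. Speed limits (rad/s): [2.22, 2.22, 2.79, 2.79, 3.14, 3.14, 3.14].

INTERFACE

Orientations are given as a unit quaternion [x, y, z, w].
In Python, from workcell import get_obs, camera, hand_in, tip_reach gives the robot as it stands. The module is installed in compiled form; this text tells all that it offers.
- The arm moves only by the tool move_arm, never from a script. Its argument "plan" is a list of rows, each an object with "delta_pos": the shift along the tool's x, y, z in normalised numbers (1 is 0.6 m), a list of three; "turn": the turn, a rotation vector about the tool's x, y, z in a scale on which 1.0 is pi/2 rad, a list of three; "fingers": the closure, from 0 (fully open) to 1 (shut). A call has 1 to 12 rows; each row is the pose to reach, as a shift and turn from the pose commanded when the call began, along the tool's axes at that moment; what a row does not reach only later rows make up. A row lasts 1/8 s, in which the tool goes at most 62.5 mm and 10.7 degrees, less where a joint would pass 70% of its speed; a pose out of reach is approached as far as the arm can. Shift and turn numbers lie between -1 and 1, and a call with a number outside is refused. A call with a gripper value outside its range is refused whole. The fingers move at their own pace and stop on an object; "force" is the grip in N (left out, the last holds). Time passes only in rows, so rows that repeat a pose let the fingers close. It gives the time, the measured TCP pose, the force, the opening and the grip force at its end, in the units of the state.
- get_obs(): the state, without advancing time (a new reading comes with each control period).
- camera(name): name is "scene" or "top" or "wrist"; returns a dict with "color" (400x640x3 uint8, red, green, blue), "range_z" (400x640 float32, m along the optical axis (not along the pixel's ray), 0 where there is no reading), "fx", "fy", "cx", "cy" (pixels), "R" (3x3) and "t" (3): a world point X has camera coordinates R X + t; the wrist camera has in their place "tool_from_camera" (4x4, takes a point from camera to tool coordinates, whose origin is the TCP and whose axes are the flange's). Camera axes: x right, y down, z forward; pixel columns grow to the right and rows downward; lengths in m; the calibration is good to about 2 mm. A picture is of the moment at which its call begins: read the wrist's pose just before it.
- hand_in(): hands the job in; it is judged then, once.
The state is a dict: "clock": time; "joint_pos": joint angles; "joint_velocities": joint speeds; "tau": joint torques, N m; "position": TCP position; "ee_rot": TCP orientation; "ft_force": force on the tool from outside, world axes, zero at the start; "torque": the same for the moment, N m; "grip_width": opening from 0.0 (shut) to 1.0 (fully open); "grasp_force": force on a finger pad.
Only numpy, scipy, OpenCV 4.12 (cv2) and the standard library are available. Lean on these libraries where they do the work, as an engineer would, in place of code of your own. Each camera call takes 0.05 s, during which the arm holds its last target. There are 200 camera calls.

TASK

Stand the flanged steel bearing cup upright, nose first, in the mouth of the hub's bore and let go of it. Then press it home with closed fingertips in small steps, alternately on opposite sides of its rim, never holding it or driving one side down on its own so that it cocks, until its flange bears flat on the hub's face all round. Last, lean on the rim at one place with a steady push of about 20 N for a second to prove that it is hard home (30 N is too much at any time), then let go; leave the other things on the bench alone.

Things in the scene. Friction and masses are not known exactly. Their poses are not given: they have to be found in the camera images.
- cup: Round steel bearing cup, 25 mm tall, 0.15 kg, stands nose down. Origin: centre of its underside, z up its axis. Across: nose 43 mm at the bottom, 47 at 3 mm height, tapering to 50 at 11 mm, straight to 17 mm, flange 60 mm from 17 to 25 mm. The flange's top is a flat rim (24 to 30 mm off the axis) round a seal sunk 3.5 mm. Grip across the flange with the fingertips at most 5 mm below it.
- cup_seat (a point): On the cup's axis, level with its flange's underside (17 mm above the cup's underside, 8 mm below the rim's top); axes as the cup's. Home, it coincides with bore_mouth. Pressing one place of the rim (28 mm off the axis) takes 5 to 18 N and sinks that side; the far side stays, so the middle sinks half as much and stays. Steps of 2 to 4 mm work; tilted much more it jams.
- hub: The hub, fixed to the bench: grey square foot 110 x 110 x 10 mm with four bolts, and on it a round boss 86 mm across with an upright bore 53 mm across; the boss's flat face is 46 mm above the bench. Origin: centre of its underside, z up.
- bore_mouth (a point): Centre of the bore's mouth, in the hub's face, z up the bore. Eight sprung steel strips grip in the bore 2 to 11 mm below the face, 48.6 mm across between them. Eased straight in with about 6 N, the cup goes some 10 mm deep (flange about 5 to 8 mm above the face) and stands there by itself; beyond, it is a tight fit.
- tape_measure: Bystander: a yellow and black tape measure, 38 x 85 x 65 mm; origin at the centre of its underside.
- hole_saw: Bystander: a red hole saw with a steel shank, 54 mm across, 70 mm tall; origin at the centre of its underside.
- masking_tape: Bystander: a roll of masking tape lying flat, 100 mm across, 24 mm high; origin at the centre of its underside.
Mind the look-alikes: they are no part of the job. There is more than one size of the cup; the one meant has the size given above.

How it is judged:
By the outcome, as a careful person would: the job done as asked, in the order asked, and still so for the second after the job is handed in, with the robot touching nothing.
It also fails if it takes over 72 s, if anything falls off the work surface, if the arm or the gripper's body presses on something with over 40 N, if the wrist force passes 120 N, or if a joint passes its speed limit or range.

## Working session

There is one attempt and no reset: what is moved stays moved. The work goes in short steps, Python scripts to look and compute and a tool call to move; the robot and the scene stay as the last step left them, time stands still between calls to the robot, and variables do not carry over. Pictures are saved under pics/ and viewed, at most 10 in all, crops included, and the job is handed in when it is done.

Besides the shell and the picture viewer there is one more tool, called by a JSON object that holds its "api" and its "payload". move_arm: Moves the arm, as the interface text tells. Its arguments: {"type":"object","properties":{"plan":{"type":"array","items":{"type":"object","properties":{"delta_pos":{"type":"array","items":{"type":"number"}},"turn":{"type":"array","items":{"type":"number"}},"fingers":{"type":"number"}}}},"force":{"type":"number"}},"required":["plan"]}

```bash
mkdir -p pics; python3 - <<'E'
from workcell import *
import cv2,numpy as np
print(get_obs(),tip_reach)
for n in("scene","top"):
    c=camera(n);cv2.imwrite(f"pics/{n}0.png",c["color"][...,::-1]);print(n,c["fx"],c["fy"],c["cx"],c["cy"],c["R"].round(3).tolist(),c["t"].round(3))
    np.savez(f"pics/{n}0.npz",**c)
E
```

```text
{'clock': 0.0, 'joint_pos': array([ 1.26339169,  0.332872  , -0.06467615,  1.46095551,  0.02164852,
        1.34989539, -0.08847297]), 'joint_velocities': array([-0.00115277, -0.00039761, -0.00080602, -0.00104582,  0.00054728,
       -0.00010293, -0.00070132]), 'tau': array([ 1.18287821e-04, -6.25449944e+01,  4.89103713e-02, -3.91617072e+01,
        1.61452848e-02,  9.72371665e-03, -2.08693734e-05]), 'position': array([ 0.17547073, -0.59948412,  0.24150902]), 'ee_rot': array([ 9.89875072e-01,  1.41939520e-01, -1.61758950e-04, -6.98512081e-04]), 'ft_force': array([ 0.16125218,  0.12445667, -0.12044291]), 'torque': array([-0.02034335, -0.03439283, -0.00559515]), 'grasp_force': 0.0, 'grip_width': 1.0012209105583654} 0.011
scene 493.9944187067771 493.9944187067771 323.69736213367383 192.27818651455345 [[-0.663, -0.749, 0.002], [-0.479, 0.422, -0.77], [0.576, -0.511, -0.638]] [0.354 0.29  0.979]
top 503.0525454685406 503.0525454685406 329.53754402900523 200.42352295268287 [[-0.018, -1.0, 0.002], [-0.998, 0.018, -0.06], [0.06, -0.004, -0.998]] [0.024 0.534 1.213]
```

View pics/scene0.png

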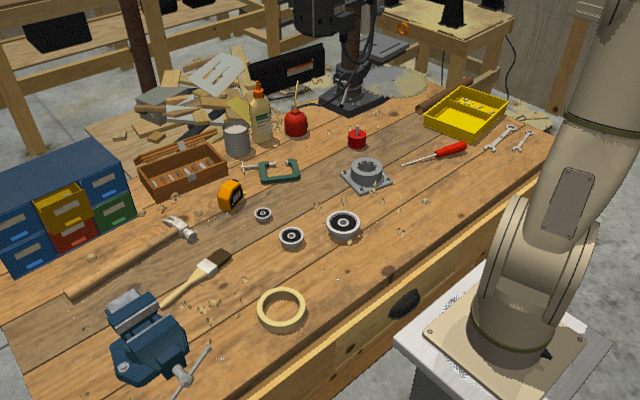

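View pics/top0.png

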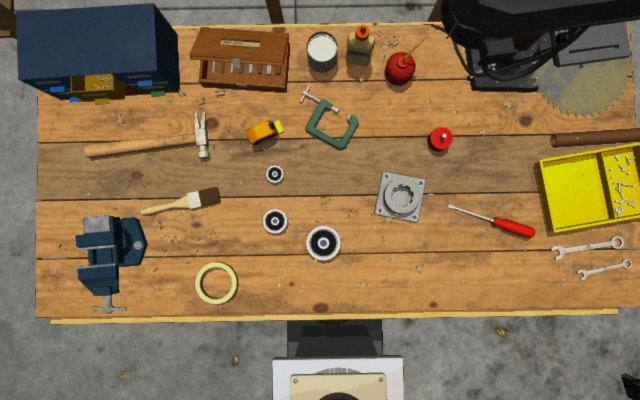

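The top view shows three cup sizes at about (275,174), (275,222) and (323,243), and the hub at about (402,197). I'll measure each of them next.

```bash
cat > h.py <<'E'
import cv2,numpy as np
def ray(c,u,v,z):
    R,t=c["R"],c["t"];o=-R.T@t
    d=R.T@np.array([(u-c["cx"])/c["fx"],(v-c["cy"])/c["fy"],1.]);return o+d*(z-o[2])/d[2]
def cloud(c):
    v,u=np.mgrid[:400,:640];z=c["range_z"].astype(float)
    P=np.stack([(u-c["cx"])/c["fx"]*z,(v-c["cy"])/c["fy"]*z,z],-1)
    W=(P-c["t"])@c["R"];W[z==0]=np.nan;return W
E
python3 - <<'E'
from h import *
c=np.load("pics/top0.npz");W=cloud(c)
print("bench z",np.nanmedian(W[200:230,150:250,2]))
for n,u,v,r in(("a",275,174,14),("b",275,222,18),("c",323,243,24),("hub",402,197,34)):
    w=W[v-r:v+r+1,u-r:u+r+1];z=w[...,2]
    top=np.nanpercentile(z,95)
    m=(z>top-.006)
    mm=m.astype(np.uint8);ct=max(cv2.findContours(mm,cv2.RETR_EXTERNAL,cv2.CHAIN_APPROX_NONE)[0],key=len)
    (x,y),rr=cv2.minEnclosingCircle(ct);
    e=cv2.fitEllipse(ct) 
    X=ray(c,e[0][0]+u-r,e[0][1]+v-r,top)
    print(n,"top",top.round(4),"centre",X.round(4),"dia px",np.round(e[1],1),"mm",(np.array(e[1])+1)*(c["t"][2]-top)/c["fx"]*1000, m.sum(),"area dia",2*np.sqrt(cv2.contourArea(ct)/np.pi))
im=c["color"][150:280,240:450,::-1];cv2.imwrite("pics/crop1.png",cv2.resize(im,None,fx=3.8,fy=3.8,interpolation=cv2.INTER_CUBIC))
E
```

```text
bench z 0.0005121333518971737
a top 0.019 centre [0.6022 0.1477 0.019 ] dia px [16.2 16.7] mm [40.9507054  42.02165991] 218 area dia 16.351767622932517
b top 0.0258 centre [0.4871 0.1477 0.0258] dia px [23.4 23.9] mm [57.67088549 58.71965456] 413 area dia 23.56124872549269
c top 0.0355 centre [0.4323 0.0316 0.0355] dia px [33.8 34. ] mm [81.53085134 81.93597125] 783 area dia 33.87017611123954
hub top 0.0458 centre [ 0.5416 -0.1586  0.0458] dia px [34.7 35.1] mm [82.92896681 83.77339791] 651 area dia 34.87951239616815
```

View pics/crop1.png

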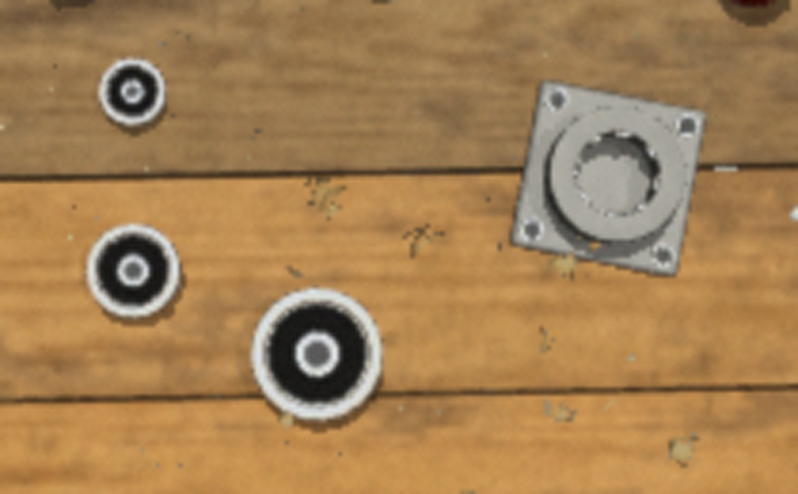

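The middle cup (58 mm measured, 25.8 mm high, at x 0.487, y 0.148) is the one meant. The hub is at (0.542, -0.159). First I'll square the tool to the world axes on the way over.

Units first: shifts go in shares of 0.6 m and turns go in shares of pi/2 rad. So 0.382 m / 0.6 = 0.6367, 0.327 m / 0.6 = 0.545, 0.285 rad / 1.5708 = 0.1814.

{"api": "move_arm", "payload": {"plan": [{"delta_pos": [0.0917, -0.0483, 0], "turn": [0, 0, 0.0907], "fingers": 0}, {"delta_pos": [0.1833, -0.095, 0], "turn": [0, 0, 0.1814], "fingers": 0}, {"delta_pos": [0.2733, -0.1433, 0], "turn": [0, 0, 0.1814], "fingers": 0}, {"delta_pos": [0.3633, -0.1917, 0], "turn": [0, 0, 0.1814], "fingers": 0}, {"delta_pos": [0.455, -0.2383, 0], "turn": [0, 0, 0.1814], "fingers": 0}, {"delta_pos": [0.545, -0.2867, 0], "turn": [0, 0, 0.1814], "fingers": 0}, {"delta_pos": [0.6367, -0.3333, 0], "turn": [0, 0, 0.1814], "fingers": 0}, {"delta_pos": [0.6367, -0.3333, 0], "turn": [0, 0, 0.1814], "fingers": 0}, {"delta_pos": [0.6367, -0.3333, 0], "turn": [0, 0, 0.1814], "fingers": 0}, {"delta_pos": [0.6367, -0.3333, 0], "turn": [0, 0, 0.1814], "fingers": 0}]}}

```text
clock: 1.35
position: [0.485, -0.3019, 0.2421]
ee_rot: [1.0, -0.001, -0.0, 0.0]
ft_force: [0.4, 0.2, -0.9]
grip_width: 1.0
grasp_force: 0.0
```

In the tool's units: -0.145 m / 0.6 = -0.2417, -0.12 m / 0.6 = -0.2.

{"api": "move_arm", "payload": {"plan": [{"delta_pos": [0.05, -0.1, 0], "fingers": 0}, {"delta_pos": [0.0917, -0.2, 0], "fingers": 0}, {"delta_pos": [0.0917, -0.2417, 0], "fingers": 0}, {"delta_pos": [0.0917, -0.2417, 0], "fingers": 0}, {"delta_pos": [0.0917, -0.2417, 0], "fingers": 0}]}}

```text
validation failed for argument at $.pl...
```

```bash
cat >> h.py <<'E'
from scipy.spatial.transform import Rotation as Ro
def wrist(name):
    from workcell import get_obs,camera
    o=get_obs();c=dict(camera("wrist"));T=np.eye(4);T[:3,:3]=Ro.from_quat(o["ee_rot"]).as_matrix();T[:3,3]=o["position"]
    M=T@c["tool_from_camera"];c["R"]=M[:3,:3].T;c["t"]=-c["R"]@M[:3,3]
    np.savez(f"pics/{name}.npz",**c);cv2.imwrite(f"pics/{name}.png",c["color"][...,::-1]);return o,c
E
python3 - <<'E'
from h import *
o,c=wrist("w1");print(o["position"],o["ft_force"],c["tool_from_camera"].round(3).tolist())
E
```

```text
[ 0.48498455 -0.30190273  0.24212613] [ 0.37956459  0.16265829 -0.87396442] [[-0.001, -0.959, -0.283, 0.074], [1.0, -0.001, 0.001, 0.001], [-0.001, -0.283, 0.959, -0.131], [0.0, 0.0, 0.0, 1.0]]
```

View pics/w1.png

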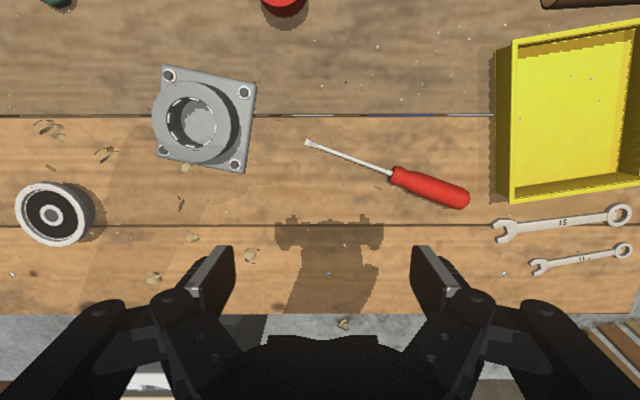

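The wrist view shows the hub at (200,122) and the big look-alike at (52,213). The move was refused, probably because every field is required, so I'll add `turn` to each row.

In the tool's units: -0.145 m / 0.6 = -0.2417, -0.12 m / 0.6 = -0.2.

{"api": "move_arm", "payload": {"plan": [{"delta_pos": [0, -0.1, 0], "turn": [0, 0, 0], "fingers": 0}, {"delta_pos": [0, -0.2, 0], "turn": [0, 0, 0], "fingers": 0}, {"delta_pos": [0, -0.2417, 0], "turn": [0, 0, 0], "fingers": 0}, {"delta_pos": [0, -0.2417, 0], "turn": [0, 0, 0], "fingers": 0}, {"delta_pos": [0, -0.2417, 0], "turn": [0, 0, 0], "fingers": 0}]}}

```text
clock: 2.02
position: [0.4857, -0.1573, 0.2424]
ee_rot: [1.0, -0.001, 0.0, 0.0]
ft_force: [-0.6, -0.0, -0.3]
grip_width: 0.999
grasp_force: 0.0
```

```bash
cat >> h.py <<'E'
def disc(c,X,half,ztop,tol=.005):
    """circle fit on the outline of the points within tol of height ztop near X"""
    W=cloud(c);m=(abs(W[...,2]-ztop)<tol)&(abs(W[...,0]-X[0])<half)&(abs(W[...,1]-X[1])<half)
    m=cv2.morphologyEx(m.astype(np.uint8),cv2.MORPH_OPEN,np.ones((3,3)))
    ct=max(cv2.findContours(m,cv2.RETR_EXTERNAL,cv2.CHAIN_APPROX_NONE)[0],key=cv2.contourArea)
    h=cv2.convexHull(ct)[:,0]
    p=np.array([ray(c,u,v,ztop)[:2] for u,v in h])
    def fit(p):
        A=np.c_[2*p,np.ones(len(p))];s=np.linalg.lstsq(A,(p**2).sum(1),rcond=None)[0]
        return s[:2],np.sqrt(s[2]+s[:2]@s[:2])
    ce,r=fit(p);e=abs(np.linalg.norm(p-ce,axis=1)-r)
    return ce.round(4),round(2*r,4),e.max().round(4),np.nanmedian(W[...,2][m>0]).round(4)
E
python3 - <<'E'
from h import *
o,c=wrist("w2");print(o["position"],o["ft_force"])
print("wrist hub",disc(c,(.5416,-.1586),.06,.046))
for n in("top","scene"):
    k=np.load(f"pics/{n}0.npz");print(n,"hub",disc(k,(.5416,-.1586),.06,.046),"cup",disc(k,(.487,.148),.045,.025))
E
```

```text
[ 0.48571546 -0.15727827  0.2423517 ] [-0.58595376 -0.03962426 -0.32270385]
wrist hub (array([ 0.5433, -0.1623]), np.float64(0.0846), np.float64(0.0002), np.float64(0.0451))
top hub (array([ 0.5417, -0.1587]), np.float64(0.0844), np.float64(0.0016), np.float64(0.0451)) cup (array([0.4875, 0.1477]), np.float64(0.058), np.float64(0.0009), np.float64(0.0236))
scene hub (array([ 0.5378, -0.1579]), np.float64(0.0874), np.float64(0.0012), np.float64(0.045)) cup (array([0.4826, 0.1485]), np.float64(0.0606), np.float64(0.0013), np.float64(0.0227))
```

In the tool's units: -0.305 m / 0.6 = -0.5083, -0.24 m / 0.6 = -0.4.

{"api": "move_arm", "payload": {"plan": [{"delta_pos": [-0.0167, -0.1, 0], "turn": [0, 0, 0], "fingers": 0}, {"delta_pos": [-0.0333, -0.2, 0.0167], "turn": [0, 0, 0], "fingers": 0}, {"delta_pos": [-0.05, -0.3, 0.0333], "turn": [0, 0, 0], "fingers": 0}, {"delta_pos": [-0.0667, -0.4, 0.035], "turn": [0, 0, 0], "fingers": 0}, {"delta_pos": [-0.0917, -0.5, 0.035], "turn": [0, 0, 0], "fingers": 0}, {"delta_pos": [-0.0917, -0.5083, 0.035], "turn": [0, 0, 0], "fingers": 0.1}, {"delta_pos": [-0.0917, -0.5083, 0.035], "turn": [0, 0, 0], "fingers": 0.1}, {"delta_pos": [-0.0917, -0.5083, 0.035], "turn": [0, 0, 0], "fingers": 0.1}]}}

```text
clock: 3.08
position: [0.4318, 0.1475, 0.2211]
ee_rot: [1.0, -0.002, -0.0, 0.0]
ft_force: [-0.5, -0.3, 0.3]
grip_width: 0.901
grasp_force: 0.0
```

```bash
python3 - <<'E'
from h import *
o,c=wrist("w3");print(o["position"],o["ft_force"],o["grip_width"])
print("wrist cup",disc(c,(.487,.148),.045,.025))
E
```

```text
[0.43180999 0.14751729 0.22112733] [-0.53907637 -0.26689483  0.28264045] 0.9010198262262236
wrist cup (array([0.4882, 0.1451]), np.float64(0.0589), np.float64(0.0002), np.float64(0.0222))
```

```bash
python3 - <<'E'
from h import *
for n,p in(("w2",(.4857,-.1573,.2424)),("w3",(.4318,.1475,.2211))):
    c=np.load(f"pics/{n}.npz");W=cloud(c)
    d=(W-np.array(p));t=np.stack([d[...,0],-d[...,1],-d[...,2]],-1).reshape(-1,3)
    for s in(1,-1):
        m=(abs(t[:,0])<.03)&(s*t[:,1]>.02)&(s*t[:,1]<.07)&(abs(t[:,2])<.04)
        q=t[m];print(n,s,len(q),"zmax",np.percentile(q[:,2],[50,95,99,100]).round(4),q[q[:,2].argsort()[-5:]].round(4).tolist())
E
```

```text
w2 1 2541 zmax [-0.0244 -0.0062 -0.0027 -0.0005] [[0.0074, 0.0439, -0.0012], [0.009, 0.0438, -0.0012], [-0.0014, 0.0437, -0.001], [-0.0008, 0.0437, -0.001], [0.0044, 0.0439, -0.0005]]
w2 -1 2548 zmax [-0.0244 -0.006  -0.0024 -0.0002] [[-0.0002, -0.0424, -0.0016], [0.0035, -0.0421, -0.0013], [0.0056, -0.042, -0.0012], [0.0061, -0.042, -0.0011], [-0.0004, -0.0423, -0.0002]]
w3 1 2384 zmax [-0.0223 -0.0033  0.0005  0.0027] [[-0.0014, 0.0396, 0.0019], [-0.0042, 0.0393, 0.0019], [0.0018, 0.0394, 0.0021], [-0.0058, 0.0395, 0.0025], [0.0004, 0.0397, 0.0027]]
w3 -1 2382 zmax [-0.0221 -0.0033  0.0005  0.0026] [[0.0035, -0.0381, 0.0018], [0.0078, -0.0377, 0.0018], [0.0072, -0.0378, 0.0019], [-0.0052, -0.0378, 0.0022], [0.0025, -0.0378, 0.0026]]
```

In the tool's units: 0.2 m / 0.6 = 0.3333, 0.056 m / 0.6 = 0.0933.

{"api": "move_arm", "payload": {"plan": [{"delta_pos": [0.0933, 0, 0], "turn": [0, 0, 0], "fingers": 0.1}, {"delta_pos": [0.0933, 0, 0.1], "turn": [0, 0, 0], "fingers": 0.1}, {"delta_pos": [0.0933, 0, 0.2], "turn": [0, 0, 0], "fingers": 0.1}, {"delta_pos": [0.0933, 0, 0.275], "turn": [0, 0, 0], "fingers": 0.1}, {"delta_pos": [0.0933, 0, 0.3], "turn": [0, 0, 0], "fingers": 0.1}, {"delta_pos": [0.0933, 0, 0.325], "turn": [0, 0, 0], "fingers": 0.1}, {"delta_pos": [0.0933, 0, 0.3333], "turn": [0, 0, 0], "fingers": 0.1}, {"delta_pos": [0.0933, 0, 0.3333], "turn": [0, 0, 0], "fingers": 0.1}]}}

```text
clock: 4.12
position: [0.4878, 0.1495, 0.0221]
ee_rot: [1.0, -0.0, 0.001, -0.0]
ft_force: [-0.9, 0.9, -0.4]
grip_width: 0.9
grasp_force: 0.0
```

```bash
python3 - <<'E'
from h import *
from workcell import get_obs
o,c=wrist("w4");p=o["position"];print(p,o["ft_force"])
E
```

```text
[0.48775269 0.14951129 0.02205828] [-0.93200954  0.91821395 -0.37639496]
```

View pics/w4.png

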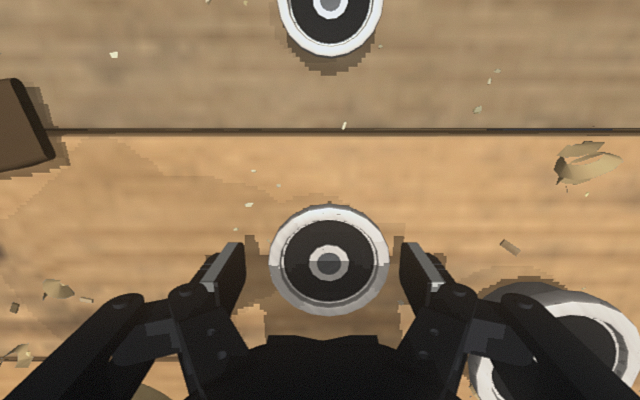

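The cup sits between the open fingers, centred at about column 328 against a finger midline of 321. I'll check its x position before closing.

```bash
python3 - <<'E'
from h import *
c=np.load("pics/w4.npz");print(disc(c,(.4878,.148),.036,.025,.004))
p=np.array([.4878,.1495,.0221]);W=cloud(c)
d=W-p;t=np.stack([d[...,0],-d[...,1],-d[...,2]],-1).reshape(-1,3)
for s in(1,-1):
    m=(abs(t[:,0])<.03)&(s*t[:,1]>.034)&(s*t[:,1]<.043)&(t[:,2]>-.02)&(t[:,2]<.004)
    q=t[m];print(s,q[:,0].min(),q[:,0].max(),q[:,2].max(),np.median(q[:,1]))
E
```

```text
(array([0.4895, 0.1456]), np.float64(0.0589), np.float64(0.0005), np.float64(0.0233))
1 -0.011806843265320388 0.013267380051140587 0.0025221081538336597 0.03927504649744279
-1 -0.009557660150801672 0.013310040122352373 0.002623511740465642 -0.03770390034763532
```

In the tool's units: 0.003 m / 0.6 = 0.005, 0.002 m / 0.6 = 0.0033.

{"api": "move_arm", "payload": {"plan": [{"delta_pos": [0.0017, 0.005, 0], "turn": [0, 0, 0], "fingers": 0.1}, {"delta_pos": [0.0017, 0.005, 0.0033], "turn": [0, 0, 0], "fingers": 0.2}, {"delta_pos": [0.0017, 0.005, 0.0033], "turn": [0, 0, 0], "fingers": 0.25}, {"delta_pos": [0.0017, 0.005, 0.0033], "turn": [0, 0, 0], "fingers": 0.5}, {"delta_pos": [0.0017, 0.005, 0.0033], "turn": [0, 0, 0], "fingers": 0.5}, {"delta_pos": [0.0017, 0.005, 0.0033], "turn": [0, 0, 0], "fingers": 0.5}, {"delta_pos": [0.0017, 0.005, 0.0033], "turn": [0, 0, 0], "fingers": 0.5}], "force": 40}}

```text
clock: 5.05
position: [0.4882, 0.1464, 0.0198]
ee_rot: [1.0, -0.0, 0.0, 0.0]
ft_force: [-3.2, -1.7, 7.7]
grip_width: 0.675
grasp_force: 41.2
```

```bash
python3 - <<'E'
from h import *
o,c=wrist("w5");print(o["position"],o["ft_force"],o["grip_width"],o["grasp_force"]);print(disc(c,(.4878,.148),.036,.025,.004))
E
```

```text
[0.48815576 0.14641664 0.0197954 ] [-3.21756975 -1.7283938   7.70850867] 0.6746855052868228 41.175545825535664
(array([0.4903, 0.1461]), np.float64(0.0621), np.float64(0.0053), np.float64(0.0234))
```

In the tool's units: 0.307 m / 0.6 = 0.5117, 0.295 m / 0.6 = 0.4917.

{"api": "move_arm", "payload": {"plan": [{"delta_pos": [0, 0, -0.0333], "turn": [0, 0, 0], "fingers": 0.5}, {"delta_pos": [0, 0, -0.1], "turn": [0, 0, 0], "fingers": 0.5}, {"delta_pos": [0, 0, -0.1667], "turn": [0, 0, 0], "fingers": 0.5}, {"delta_pos": [0.0167, 0.0833, -0.1667], "turn": [0, 0, 0], "fingers": 0.5}, {"delta_pos": [0.0333, 0.1667, -0.1667], "turn": [0, 0, 0], "fingers": 0.5}, {"delta_pos": [0.05, 0.25, -0.1667], "turn": [0, 0, 0], "fingers": 0.5}, {"delta_pos": [0.0667, 0.3333, -0.1667], "turn": [0, 0, 0], "fingers": 0.5}, {"delta_pos": [0.0833, 0.4167, -0.1667], "turn": [0, 0, 0], "fingers": 0.5}, {"delta_pos": [0.0917, 0.4917, -0.1667], "turn": [0, 0, 0], "fingers": 0.5}, {"delta_pos": [0.0917, 0.5117, -0.1667], "turn": [0, 0, 0], "fingers": 0.5}, {"delta_pos": [0.0917, 0.5117, -0.1667], "turn": [0, 0, 0], "fingers": 0.5}, {"delta_pos": [0.0917, 0.5117, -0.1667], "turn": [0, 0, 0], "fingers": 0.5}]}}

```text
clock: 6.6
position: [0.5432, -0.1586, 0.1197]
ee_rot: [1.0, 0.001, 0.0, -0.0]
ft_force: [-0.1, 0.1, -1.5]
grip_width: 0.674
grasp_force: 44.2
```

```bash
python3 - <<'E'
from h import *
from workcell import camera
o,c=wrist("w6");print(o["position"],o["ft_force"],o["grip_width"],o["grasp_force"])
k=camera("scene");a=c["color"][100:400,120:520,::-1];b=cv2.resize(k["color"][110:210,300:433,::-1],(400,300),interpolation=cv2.INTER_CUBIC)
np.savez("pics/s6.npz",**k);cv2.imwrite("pics/m6.png",np.hstack([a,b]))
E
```

```text
[ 0.54324424 -0.15860688  0.11973798] [-0.12033971  0.09347397 -1.49714648] 0.6740291349494422 44.24493769736728
```

View pics/m6.png

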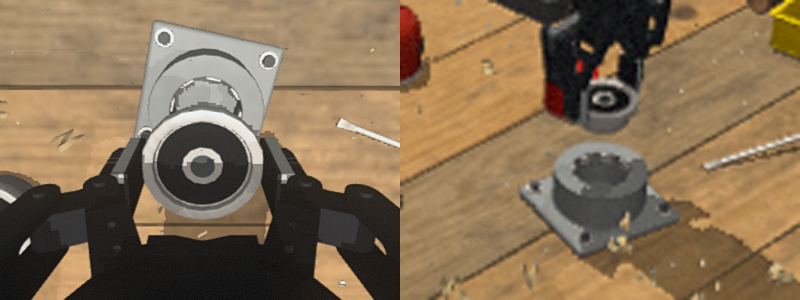

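The cup is held upright above the bore. Its centre is at about (203,165) in the left panel, with the bore mouth just ahead at (207,97). Next I lower it until the nose is just above the face.

In the tool's units: 0.05 m / 0.6 = 0.0833, 0.04 m / 0.6 = 0.0667.

{"api": "move_arm", "payload": {"plan": [{"delta_pos": [0, 0, 0.0333], "turn": [0, 0, 0], "fingers": 0.5}, {"delta_pos": [0, 0, 0.0667], "turn": [0, 0, 0], "fingers": 0.5}, {"delta_pos": [0, 0, 0.0833], "turn": [0, 0, 0], "fingers": 0.5}, {"delta_pos": [0, 0, 0.0833], "turn": [0, 0, 0], "fingers": 0.5}, {"delta_pos": [0, 0, 0.0833], "turn": [0, 0, 0], "fingers": 0.5}]}}

```text
clock: 7.32
position: [0.5434, -0.1606, 0.0697]
ee_rot: [1.0, -0.0, 0.0, 0.0]
ft_force: [-0.4, -0.7, -2.3]
grip_width: 0.673
grasp_force: 44.2
```

```bash
python3 - <<'E'
from h import *
o,c=wrist("w7");print(o["position"],o["ft_force"])
W=cloud(c)
# boss face outer edge: convex hull of face points, keep far (+x) arc, fit centre with r=.0422
for nm,z,R,ctr in(("boss",.046,.0423,(.543,-.16)),("rim",.075,.0295,(.543,-.16))):
    m=(abs(W[...,2]-z)<.006)&(np.hypot(W[...,0]-ctr[0],W[...,1]-ctr[1])<.055)
    m=cv2.morphologyEx(m.astype(np.uint8),cv2.MORPH_OPEN,np.ones((3,3)))
    ct=max(cv2.findContours(m,cv2.RETR_EXTERNAL,cv2.CHAIN_APPROX_NONE)[0],key=cv2.contourArea)
    zz=np.nanmedian(W[...,2][m>0]);p=np.array([ray(c,u,v,z)[:2] for u,v in cv2.convexHull(ct)[:,0]])
    from scipy.optimize import least_squares
    q=p[p[:,0]>ctr[0]+(.02 if nm=="boss" else 0.01)]
    s=least_squares(lambda a:np.hypot(*(q-a[:2]).T)-a[2],[*ctr,R],loss="soft_l1",f_scale=.0005)
    s2=least_squares(lambda a:np.hypot(*(q-a).T)-R,ctr,loss="soft_l1",f_scale=.0005)
    print(nm,zz.round(4),len(q),"free",s.x.round(4),"fixed",s2.x.round(4),abs(s2.fun).max().round(4))
E
```

```text
[ 0.5434271  -0.16056853  0.06966202] [-0.44935822 -0.67861341 -2.27204929]
boss 0.0451 16 free [ 0.5457 -0.1618  0.0413] fixed [ 0.5446 -0.1617] 0.0004
rim 0.0718 11 free [ 0.5253 -0.1617  0.049 ] fixed [ 0.5458 -0.1613] 0.0125
```

They agree to within about 1 mm, so I'll ease the cup in.

In the tool's units: 0.01 m / 0.6 = 0.0167, 0.008 m / 0.6 = 0.0133.

{"api": "move_arm", "payload": {"plan": [{"delta_pos": [0, 0, 0.005], "turn": [0, 0, 0], "fingers": 0.5}, {"delta_pos": [0, 0, 0.01], "turn": [0, 0, 0], "fingers": 0.5}, {"delta_pos": [0, 0, 0.0133], "turn": [0, 0, 0], "fingers": 0.5}, {"delta_pos": [0, 0, 0.0167], "turn": [0, 0, 0], "fingers": 0.5}, {"delta_pos": [0, 0, 0.0167], "turn": [0, 0, 0], "fingers": 0.5}]}}

```text
clock: 8.0
position: [0.543, -0.1606, 0.0591]
ee_rot: [1.0, -0.0, -0.0, -0.0]
ft_force: [-1.2, -0.7, -0.7]
grip_width: 0.669
grasp_force: 44.2
```

In the tool's units: 0.003 m / 0.6 = 0.005, 0.002 m / 0.6 = 0.0033.

{"api": "move_arm", "payload": {"plan": [{"delta_pos": [0, 0, 0.0017], "turn": [0, 0, 0], "fingers": 0.5}, {"delta_pos": [0, 0, 0.0033], "turn": [0, 0, 0], "fingers": 0.5}, {"delta_pos": [0, 0, 0.005], "turn": [0, 0, 0], "fingers": 0.5}, {"delta_pos": [0, 0, 0.005], "turn": [0, 0, 0], "fingers": 0.5}]}}

```text
clock: 8.5
position: [0.5431, -0.1608, 0.0563]
ee_rot: [1.0, -0.0, 0.0, 0.0]
ft_force: [-0.1, -1.8, -2.1]
grip_width: 0.675
grasp_force: 44.3
```

In the tool's units: 0.0015 m / 0.6 = 0.0025, 0.001 m / 0.6 = 0.0017.

{"api": "move_arm", "payload": {"plan": [{"delta_pos": [0, 0, 0.0008], "turn": [0, 0, 0], "fingers": 0.5}, {"delta_pos": [0, 0, 0.0017], "turn": [0, 0, 0], "fingers": 0.5}, {"delta_pos": [0, 0, 0.0025], "turn": [0, 0, 0], "fingers": 0.5}, {"delta_pos": [0, 0, 0.0025], "turn": [0, 0, 0], "fingers": 0.5}]}}

```text
clock: 9.0
position: [0.5432, -0.1609, 0.0549]
ee_rot: [1.0, -0.0, 0.0, 0.0]
ft_force: [-0.3, -3.0, 0.9]
grip_width: 0.675
grasp_force: 44.5
```

In the tool's units: 0.001 m / 0.6 = 0.0017, 0.0005 m / 0.6 = 0.0008.

{"api": "move_arm", "payload": {"plan": [{"delta_pos": [0, 0.0008, 0.0008], "turn": [0, 0, 0], "fingers": 0.5}, {"delta_pos": [0, 0.0008, 0.0017], "turn": [0, 0, 0], "fingers": 0.5}, {"delta_pos": [0, 0.0008, 0.0017], "turn": [0, 0, 0], "fingers": 0.5}]}}

```text
clock: 9.38
position: [0.5431, -0.1611, 0.0539]
ee_rot: [1.0, -0.0, 0.0, 0.0]
ft_force: [-1.5, -2.3, 3.7]
grip_width: 0.671
grasp_force: 44.7
```

Flange is about 5 mm above the face with roughly 5 N of resistance. Releasing.

In the tool's units: -0.12 m / 0.6 = -0.2, -0.1 m / 0.6 = -0.1667.

{"api": "move_arm", "payload": {"plan": [{"delta_pos": [0, 0.0008, 0.0008], "turn": [0, 0, 0], "fingers": 0.3}, {"delta_pos": [0, 0.0008, 0.0008], "turn": [0, 0, 0], "fingers": 0.2}, {"delta_pos": [0, 0.0008, 0], "turn": [0, 0, 0], "fingers": 0.1}, {"delta_pos": [0, 0.0008, 0], "turn": [0, 0, 0], "fingers": 0.1}, {"delta_pos": [0, 0.0008, -0.05], "turn": [0, 0, 0], "fingers": 0.1}, {"delta_pos": [0, 0.0008, -0.1], "turn": [0, 0, 0], "fingers": 0.3}, {"delta_pos": [-0.0917, 0.0008, -0.1667], "turn": [0, 0, 0], "fingers": 0.6}, {"delta_pos": [-0.0917, 0.0008, -0.2], "turn": [0, 0, 0], "fingers": 1}, {"delta_pos": [-0.0917, 0.0008, -0.2], "turn": [0, 0, 0], "fingers": 1}, {"delta_pos": [-0.0917, 0.0008, -0.2], "turn": [0, 0, 0], "fingers": 1}]}}

```text
clock: 10.62
position: [0.488, -0.1614, 0.1731]
ee_rot: [1.0, -0.0, -0.0, -0.0]
ft_force: [0.3, 0.5, -0.1]
grip_width: 0.003
grasp_force: 0.0
```

```bash
cat >> h.py <<'E'
def tilt(c,X,zlo=.046+.004,zhi=.08):
    """plane through rim points (24..30 mm off X)"""
    W=cloud(c);r=np.hypot(W[...,0]-X[0],W[...,1]-X[1]);q=W[(r>.0245)&(r<.0285)&(W[...,2]>zlo)&(W[...,2]<zhi)]
    f=W[(r>.033)&(r<.041)&(abs(W[...,2]-.046)<.004)]
    A=np.c_[q[:,0]-X[0],q[:,1]-X[1],np.ones(len(q))];s=np.linalg.lstsq(A,q[:,2],rcond=None)[0]
    B=np.c_[f[:,0]-X[0],f[:,1]-X[1],np.ones(len(f))];g=np.linalg.lstsq(B,f[:,2],rcond=None)[0]
    return "rim above face %.2f mm, slopes rel. face (mm over 28mm) x %.2f y %.2f"%((s[2]-g[2])*1e3,(s[0]-g[0])*28,(s[1]-g[1])*28),len(q),len(f)
E
python3 - <<'E'
from h import *
o,c=wrist("w8");print(o["position"],o["ft_force"],o["grip_width"])
d=disc(c,(.543,-.161),.05,.076);print(d,disc(c,(.543,-.161),.06,.046));print(tilt(c,d[0]))
d=disc(c,(.543,-.161),.05,.076,.012);print(d)
cv2.imwrite("pics/c8.png",c["color"][...,::-1])
E
```

```text
[ 0.48802721 -0.16142367  0.17311496] [ 0.25246034  0.48326458 -0.0901437 ] 0.0025480781732578808Traceback (most recent call last):
  File "<stdin>", line 3, in <module>
  File "h.py", line 19, in disc
    ct=max(cv2.findContours(m,cv2.RETR_EXTERNAL,cv2.CHAIN_APPROX_NONE)[0],key=cv2.contourArea)
ValueError: max() iterable argument is empty
```

The rim should be at z of about 0.059, so I'll rerun with the right height.

```bash
python3 - <<'E'
from h import *
c=np.load("pics/w8.npz")
d=disc(c,(.543,-.161),.05,.059);print(d,disc(c,(.543,-.161),.06,.046,.004));print(tilt(c,d[0]))
E
```

```text
(array([ 0.5431, -0.1623]), np.float64(0.0587), np.float64(0.0003), np.float64(0.0562)) (array([ 0.5433, -0.1621]), np.float64(0.0845), np.float64(0.0002), np.float64(0.0452))
('rim above face 13.02 mm, slopes rel. face (mm over 28mm) x 0.51 y 0.10', 1033, 2605)
```

View pics/w8.png

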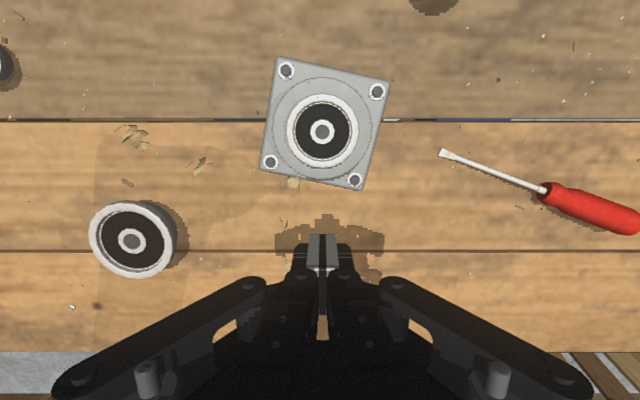

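The wrist view shows the cup concentric in the hub at (322,131). The rim is 13 mm above the face (8 is home) and nearly level. The closed fingers are narrow along y, so I'll press at the +y and -y sides and move above the +y side first.

In the tool's units: 0.095 m / 0.6 = 0.1583, 0.055 m / 0.6 = 0.0917.

{"api": "move_arm", "payload": {"plan": [{"delta_pos": [0.0917, -0.0475, 0.05], "turn": [0, 0, 0], "fingers": 1}, {"delta_pos": [0.0917, -0.0475, 0.1167], "turn": [0, 0, 0], "fingers": 1}, {"delta_pos": [0.0917, -0.0475, 0.1583], "turn": [0, 0, 0], "fingers": 1}, {"delta_pos": [0.0917, -0.0475, 0.1583], "turn": [0, 0, 0], "fingers": 1}, {"delta_pos": [0.0917, -0.0475, 0.1583], "turn": [0, 0, 0], "fingers": 1}]}}

```text
clock: 11.3
position: [0.5436, -0.133, 0.0794]
ee_rot: [1.0, -0.0, 0.0, -0.0]
ft_force: [0.9, 0.8, 0.0]
grip_width: 0.001
grasp_force: 0.0
```

In the tool's units: 0.0105 m / 0.6 = 0.0175, 0.0097 m / 0.6 = 0.0162.

{"api": "move_arm", "payload": {"plan": [{"delta_pos": [0, 0, 0.0083], "turn": [0, 0, 0], "fingers": 1}, {"delta_pos": [0, 0, 0.0133], "turn": [0, 0, 0], "fingers": 1}, {"delta_pos": [0, 0, 0.015], "turn": [0, 0, 0], "fingers": 1}, {"delta_pos": [0, 0, 0.0162], "turn": [0, 0, 0], "fingers": 1}, {"delta_pos": [0, 0, 0.0175], "turn": [0, 0, 0], "fingers": 1}, {"delta_pos": [0, 0, 0.0175], "turn": [0, 0, 0], "fingers": 1}]}}

```text
clock: 12.05
position: [0.5433, -0.1328, 0.0686]
ee_rot: [1.0, 0.0, 0.0, -0.0]
ft_force: [-0.1, 1.5, 3.8]
grip_width: -0.002
grasp_force: 2.0
```

{"api": "move_arm", "payload": {"plan": [{"delta_pos": [0, 0, 0.0008], "turn": [0, 0, 0], "fingers": 1}, {"delta_pos": [0, 0, 0.0017], "turn": [0, 0, 0], "fingers": 1}, {"delta_pos": [0, 0, 0.0025], "turn": [0, 0, 0], "fingers": 1}, {"delta_pos": [0, 0, 0.0025], "turn": [0, 0, 0], "fingers": 1}]}}

```text
clock: 12.55
position: [0.5434, -0.1326, 0.0673]
ee_rot: [1.0, 0.0, 0.0, -0.0]
ft_force: [-1.4, 2.3, 7.4]
grip_width: -0.001
grasp_force: 3.6
```

In the tool's units: 0.056 m / 0.6 = 0.0933, -0.011 m / 0.6 = -0.0183.

{"api": "move_arm", "payload": {"plan": [{"delta_pos": [0, 0, -0.0183], "turn": [0, 0, 0], "fingers": 1}, {"delta_pos": [0, 0.05, -0.0183], "turn": [0, 0, 0], "fingers": 1}, {"delta_pos": [0, 0.0933, -0.0183], "turn": [0, 0, 0], "fingers": 1}, {"delta_pos": [0, 0.0933, -0.0117], "turn": [0, 0, 0], "fingers": 1}, {"delta_pos": [0, 0.0933, -0.0067], "turn": [0, 0, 0], "fingers": 1}, {"delta_pos": [0, 0.0933, -0.005], "turn": [0, 0, 0], "fingers": 1}, {"delta_pos": [0, 0.0933, -0.0033], "turn": [0, 0, 0], "fingers": 1}, {"delta_pos": [0, 0.0933, -0.0017], "turn": [0, 0, 0], "fingers": 1}, {"delta_pos": [0, 0.0933, -0.0005], "turn": [0, 0, 0], "fingers": 1}, {"delta_pos": [0, 0.0933, 0.0005], "turn": [0, 0, 0], "fingers": 1}, {"delta_pos": [0, 0.0933, 0.0005], "turn": [0, 0, 0], "fingers": 1}]}}

```text
clock: 13.92
position: [0.5433, -0.1894, 0.0677]
ee_rot: [1.0, 0.0, 0.0, 0.001]
ft_force: [-3.8, -3.0, 9.9]
grip_width: 0.005
grasp_force: 5.2
```

In the tool's units: 0.0014 m / 0.6 = 0.0023, 0.001 m / 0.6 = 0.0017.

{"api": "move_arm", "payload": {"plan": [{"delta_pos": [0, 0, 0.0008], "turn": [0, 0, 0], "fingers": 1}, {"delta_pos": [0, 0, 0.0017], "turn": [0, 0, 0], "fingers": 1}, {"delta_pos": [0, 0, 0.0023], "turn": [0, 0, 0], "fingers": 1}, {"delta_pos": [0, 0, 0.0023], "turn": [0, 0, 0], "fingers": 1}]}}

```text
clock: 14.42
position: [0.5435, -0.1896, 0.0666]
ee_rot: [1.0, 0.0, 0.0, 0.001]
ft_force: [-4.5, -4.2, 12.4]
grip_width: -0.001
grasp_force: 6.4
```

{"api": "move_arm", "payload": {"plan": [{"delta_pos": [0, 0, -0.0183], "turn": [0, 0, 0], "fingers": 1}, {"delta_pos": [0, -0.05, -0.0183], "turn": [0, 0, 0], "fingers": 1}, {"delta_pos": [0, -0.0933, -0.0183], "turn": [0, 0, 0], "fingers": 1}, {"delta_pos": [0, -0.0933, -0.01], "turn": [0, 0, 0], "fingers": 1}, {"delta_pos": [0, -0.0933, -0.005], "turn": [0, 0, 0], "fingers": 1}, {"delta_pos": [0, -0.0933, -0.0033], "turn": [0, 0, 0], "fingers": 1}, {"delta_pos": [0, -0.0933, -0.0017], "turn": [0, 0, 0], "fingers": 1}, {"delta_pos": [0, -0.0933, -0.0005], "turn": [0, 0, 0], "fingers": 1}, {"delta_pos": [0, -0.0933, 0.0005], "turn": [0, 0, 0], "fingers": 1}, {"delta_pos": [0, -0.0933, 0.0005], "turn": [0, 0, 0], "fingers": 1}]}}

```text
clock: 15.68
position: [0.5433, -0.1329, 0.0657]
ee_rot: [1.0, -0.0, 0.0, -0.0]
ft_force: [-4.1, 4.5, 12.2]
grip_width: -0.002
grasp_force: 6.1
```

In the tool's units: 0.056 m / 0.6 = 0.0933, -0.002 m / 0.6 = -0.0033.

{"api": "move_arm", "payload": {"plan": [{"delta_pos": [0, 0, -0.0183], "turn": [0, 0, 0], "fingers": 1}, {"delta_pos": [0, 0.05, -0.0183], "turn": [0, 0, 0], "fingers": 1}, {"delta_pos": [0, 0.0933, -0.0183], "turn": [0, 0, 0], "fingers": 1}, {"delta_pos": [0, 0.0933, -0.01], "turn": [0, 0, 0], "fingers": 1}, {"delta_pos": [0, 0.0933, -0.005], "turn": [0, 0, 0], "fingers": 1}, {"delta_pos": [0, 0.0933, -0.0033], "turn": [0, 0, 0], "fingers": 1}, {"delta_pos": [0, 0.0933, -0.0017], "turn": [0, 0, 0], "fingers": 1}, {"delta_pos": [0, 0.0933, -0.0005], "turn": [0, 0, 0], "fingers": 1}, {"delta_pos": [0, 0.0933, 0.0005], "turn": [0, 0, 0], "fingers": 1}, {"delta_pos": [0, 0.0933, 0.0013], "turn": [0, 0, 0], "fingers": 1}, {"delta_pos": [0, 0.0933, 0.0013], "turn": [0, 0, 0], "fingers": 1}]}}

```text
clock: 17.05
position: [0.5433, -0.189, 0.0655]
ee_rot: [1.0, 0.0, 0.0, 0.001]
ft_force: [-6.0, -0.9, 14.5]
grip_width: -0.001
grasp_force: 7.3
```

```bash
python3 - <<'E'
from h import *
from workcell import camera
for n in("scene","top"):
    k=camera(n)
    for X in((.5378,-.1579),) if n=="scene" else ((.5417,-.1587),): print(n,tilt(k,X,.048,.07))
E
```

```text
scene ('rim above face 7.74 mm, slopes rel. face (mm over 28mm) x 0.27 y -1.39', 77, 108)
top ('rim above face 8.56 mm, slopes rel. face (mm over 28mm) x -0.92 y 1.47', 78, 215)
```

In the tool's units: -0.108 m / 0.6 = -0.18, -0.065 m / 0.6 = -0.1083.

{"api": "move_arm", "payload": {"plan": [{"delta_pos": [0, 0, -0.0333], "turn": [0, 0, 0], "fingers": 1}, {"delta_pos": [-0.05, -0.0467, -0.1083], "turn": [0, 0, 0], "fingers": 1}, {"delta_pos": [-0.0917, -0.0467, -0.18], "turn": [0, 0, 0], "fingers": 1}, {"delta_pos": [-0.0917, -0.0467, -0.18], "turn": [0, 0, 0], "fingers": 1}, {"delta_pos": [-0.0917, -0.0467, -0.18], "turn": [0, 0, 0], "fingers": 1}]}}

```text
clock: 17.77
position: [0.4882, -0.1608, 0.1723]
ee_rot: [1.0, 0.0, 0.0, 0.0]
ft_force: [0.3, 0.6, -0.3]
grip_width: -0.001
grasp_force: 0.0
```

```bash
python3 - <<'E'
from h import *
o,c=wrist("w9");print(o["position"],o["ft_force"])
print(tilt(c,(.5432,-.1622),.048,.07))
E
```

```text
[ 0.48821957 -0.16077268  0.172299  ] [ 0.280576    0.629349   -0.26836374]
('rim above face 8.77 mm, slopes rel. face (mm over 28mm) x 0.08 y 0.22', 1008, 2631)
```

Rim 8.8 mm above the face and nearly level, so about 0.8 mm remains. Pressing the +y side.

In the tool's units: 0.1085 m / 0.6 = 0.1808, 0.108 m / 0.6 = 0.18.

{"api": "move_arm", "payload": {"plan": [{"delta_pos": [0.0917, -0.0467, 0.0833], "turn": [0, 0, 0], "fingers": 1}, {"delta_pos": [0.0917, -0.0467, 0.1583], "turn": [0, 0, 0], "fingers": 1}, {"delta_pos": [0.0917, -0.0467, 0.17], "turn": [0, 0, 0], "fingers": 1}, {"delta_pos": [0.0917, -0.0467, 0.175], "turn": [0, 0, 0], "fingers": 1}, {"delta_pos": [0.0917, -0.0467, 0.1775], "turn": [0, 0, 0], "fingers": 1}, {"delta_pos": [0.0917, -0.0467, 0.1792], "turn": [0, 0, 0], "fingers": 1}, {"delta_pos": [0.0917, -0.0467, 0.18], "turn": [0, 0, 0], "fingers": 1}, {"delta_pos": [0.0917, -0.0467, 0.1808], "turn": [0, 0, 0], "fingers": 1}, {"delta_pos": [0.0917, -0.0467, 0.1808], "turn": [0, 0, 0], "fingers": 1}]}}

```text
clock: 18.95
position: [0.5435, -0.1336, 0.0651]
ee_rot: [1.0, -0.0, 0.001, 0.001]
ft_force: [-4.5, -0.1, 11.2]
grip_width: 0.001
grasp_force: 5.6
```

{"api": "move_arm", "payload": {"plan": [{"delta_pos": [0, 0, 0.0005], "turn": [0, 0, 0], "fingers": 1}, {"delta_pos": [0, 0, 0.001], "turn": [0, 0, 0], "fingers": 1}, {"delta_pos": [0, 0, 0.001], "turn": [0, 0, 0], "fingers": 1}]}}

```text
clock: 19.32
position: [0.5435, -0.1337, 0.065]
ee_rot: [1.0, -0.0, 0.001, 0.001]
ft_force: [-6.8, 0.4, 17.2]
grip_width: 0.0
grasp_force: 8.5
```

This side has gone stiff. Over to the -y side.

In the tool's units: 0.056 m / 0.6 = 0.0933, 0.03 m / 0.6 = 0.05.

{"api": "move_arm", "payload": {"plan": [{"delta_pos": [0, 0, -0.0183], "turn": [0, 0, 0], "fingers": 1}, {"delta_pos": [0, 0.05, -0.0183], "turn": [0, 0, 0], "fingers": 1}, {"delta_pos": [0, 0.0933, -0.0183], "turn": [0, 0, 0], "fingers": 1}, {"delta_pos": [0, 0.0933, -0.01], "turn": [0, 0, 0], "fingers": 1}, {"delta_pos": [0, 0.0933, -0.005], "turn": [0, 0, 0], "fingers": 1}, {"delta_pos": [0, 0.0933, -0.0033], "turn": [0, 0, 0], "fingers": 1}, {"delta_pos": [0, 0.0933, -0.002], "turn": [0, 0, 0], "fingers": 1}, {"delta_pos": [0, 0.0933, -0.0013], "turn": [0, 0, 0], "fingers": 1}, {"delta_pos": [0, 0.0933, -0.0007], "turn": [0, 0, 0], "fingers": 1}, {"delta_pos": [0, 0.0933, -0.0002], "turn": [0, 0, 0], "fingers": 1}, {"delta_pos": [0, 0.0933, -0.0002], "turn": [0, 0, 0], "fingers": 1}]}}

```text
clock: 20.7
position: [0.5435, -0.1886, 0.0651]
ee_rot: [1.0, 0.0, 0.0, 0.001]
ft_force: [-7.4, -0.9, 20.3]
grip_width: 0.0
grasp_force: 10.0
```

In the tool's units: -0.108 m / 0.6 = -0.18, -0.065 m / 0.6 = -0.1083.

{"api": "move_arm", "payload": {"plan": [{"delta_pos": [0, 0, -0.0333], "turn": [0, 0, 0], "fingers": 1}, {"delta_pos": [-0.05, -0.0467, -0.1083], "turn": [0, 0, 0], "fingers": 1}, {"delta_pos": [-0.0917, -0.0467, -0.18], "turn": [0, 0, 0], "fingers": 1}, {"delta_pos": [-0.0917, -0.0467, -0.18], "turn": [0, 0, 0], "fingers": 1}, {"delta_pos": [-0.0917, -0.0467, -0.18], "turn": [0, 0, 0], "fingers": 1}]}}

```text
clock: 21.32
position: [0.4882, -0.1606, 0.1712]
ee_rot: [1.0, 0.0, 0.0, 0.0]
ft_force: [0.4, -0.4, -0.1]
grip_width: -0.002
grasp_force: 0.0
```

```bash
python3 - <<'E'
from h import *
from workcell import camera
o,c=wrist("w10");print(o["position"],o["ft_force"])
print(tilt(c,(.5432,-.1622),.048,.07))
for i in range(2):
    o,c=wrist("w11");print(tilt(c,(.5432,-.1622),.048,.07))
k=camera("top");print(tilt(k,(.5417,-.1587),.048,.07))
E
```

```text
[ 0.488218   -0.16060973  0.17115668] [ 0.41268892 -0.41817018 -0.11019128]
('rim above face 8.12 mm, slopes rel. face (mm over 28mm) x -0.19 y -0.07', 1014, 2649)
('rim above face 8.19 mm, slopes rel. face (mm over 28mm) x -0.24 y -0.06', 1014, 2673)
('rim above face 8.18 mm, slopes rel. face (mm over 28mm) x -0.12 y 0.02', 1025, 2664)
('rim above face 7.88 mm, slopes rel. face (mm over 28mm) x 0.19 y 0.05', 80, 154)
```

About home, perhaps 0.2 mm high on the -x side. I'll press the -x side, then the +x side.

In the tool's units: 0.1073 m / 0.6 = 0.1788, 0.05 m / 0.6 = 0.0833.

{"api": "move_arm", "payload": {"plan": [{"delta_pos": [0.045, 0, 0.0833], "turn": [0, 0, 0], "fingers": 1}, {"delta_pos": [0.045, 0, 0.1583], "turn": [0, 0, 0], "fingers": 1}, {"delta_pos": [0.045, 0, 0.17], "turn": [0, 0, 0], "fingers": 1}, {"delta_pos": [0.045, 0, 0.175], "turn": [0, 0, 0], "fingers": 1}, {"delta_pos": [0.045, 0, 0.1767], "turn": [0, 0, 0], "fingers": 1}, {"delta_pos": [0.045, 0, 0.1775], "turn": [0, 0, 0], "fingers": 1}, {"delta_pos": [0.045, 0, 0.1783], "turn": [0, 0, 0], "fingers": 1}, {"delta_pos": [0.045, 0, 0.1788], "turn": [0, 0, 0], "fingers": 1}, {"delta_pos": [0.045, 0, 0.1788], "turn": [0, 0, 0], "fingers": 1}]}}

```text
clock: 22.65
position: [0.5157, -0.1614, 0.0652]
ee_rot: [1.0, -0.0, 0.001, 0.001]
ft_force: [-3.4, 0.1, 11.1]
grip_width: 0.002
grasp_force: 5.2
```

In the tool's units: 0.0006 m / 0.6 = 0.001, 0.0003 m / 0.6 = 0.0005.

{"api": "move_arm", "payload": {"plan": [{"delta_pos": [0, 0, 0.0005], "turn": [0, 0, 0], "fingers": 1}, {"delta_pos": [0, 0, 0.001], "turn": [0, 0, 0], "fingers": 1}, {"delta_pos": [0, 0, 0.001], "turn": [0, 0, 0], "fingers": 1}]}}

```text
clock: 23.02
position: [0.5157, -0.1615, 0.065]
ee_rot: [1.0, -0.0, 0.001, 0.001]
ft_force: [-5.1, 0.5, 16.1]
grip_width: 0.001
grasp_force: 7.6
```

In the tool's units: 0.056 m / 0.6 = 0.0933, -0.0003 m / 0.6 = -0.0005.

{"api": "move_arm", "payload": {"plan": [{"delta_pos": [0, 0, -0.0183], "turn": [0, 0, 0], "fingers": 1}, {"delta_pos": [0.05, 0, -0.0183], "turn": [0, 0, 0], "fingers": 1}, {"delta_pos": [0.0933, 0, -0.0183], "turn": [0, 0, 0], "fingers": 1}, {"delta_pos": [0.0933, 0, -0.01], "turn": [0, 0, 0], "fingers": 1}, {"delta_pos": [0.0933, 0, -0.005], "turn": [0, 0, 0], "fingers": 1}, {"delta_pos": [0.0933, 0, -0.0033], "turn": [0, 0, 0], "fingers": 1}, {"delta_pos": [0.0933, 0, -0.0022], "turn": [0, 0, 0], "fingers": 1}, {"delta_pos": [0.0933, 0, -0.0015], "turn": [0, 0, 0], "fingers": 1}, {"delta_pos": [0.0933, 0, -0.001], "turn": [0, 0, 0], "fingers": 1}, {"delta_pos": [0.0933, 0, -0.0005], "turn": [0, 0, 0], "fingers": 1}, {"delta_pos": [0.0933, 0, -0.0005], "turn": [0, 0, 0], "fingers": 1}]}}

```text
clock: 24.4
position: [0.5703, -0.1612, 0.065]
ee_rot: [1.0, -0.0, -0.0, 0.0]
ft_force: [-9.0, 1.7, 16.9]
grip_width: 0.002
grasp_force: 8.3
```

All four sides bottom at the same height, so I'll go for the proof lean on the +y side.

In the tool's units: -0.028 m / 0.6 = -0.0467, -0.027 m / 0.6 = -0.045.

{"api": "move_arm", "payload": {"plan": [{"delta_pos": [0, 0, -0.0183], "turn": [0, 0, 0], "fingers": 1}, {"delta_pos": [-0.025, -0.0233, -0.0183], "turn": [0, 0, 0], "fingers": 1}, {"delta_pos": [-0.045, -0.0467, -0.0183], "turn": [0, 0, 0], "fingers": 1}, {"delta_pos": [-0.045, -0.0467, -0.01], "turn": [0, 0, 0], "fingers": 1}, {"delta_pos": [-0.045, -0.0467, -0.005], "turn": [0, 0, 0], "fingers": 1}, {"delta_pos": [-0.045, -0.0467, -0.0025], "turn": [0, 0, 0], "fingers": 1}, {"delta_pos": [-0.045, -0.0467, -0.0012], "turn": [0, 0, 0], "fingers": 1}, {"delta_pos": [-0.045, -0.0467, 0], "turn": [0, 0, 0], "fingers": 1}, {"delta_pos": [-0.045, -0.0467, 0.0007], "turn": [0, 0, 0], "fingers": 1}, {"delta_pos": [-0.045, -0.0467, 0.0007], "turn": [0, 0, 0], "fingers": 1}]}}

```text
clock: 25.65
position: [0.5444, -0.1339, 0.0649]
ee_rot: [1.0, -0.001, -0.0, 0.001]
ft_force: [-11.6, 2.3, 24.5]
grip_width: -0.001
grasp_force: 12.2
```

In the tool's units: -0.0004 m / 0.6 = -0.0007, -0.0003 m / 0.6 = -0.0005.

{"api": "move_arm", "payload": {"plan": [{"delta_pos": [-0.0007, 0, -0.0005], "turn": [0, 0, 0], "fingers": 1}, {"delta_pos": [-0.0007, 0, -0.0005], "turn": [0, 0, 0], "fingers": 1}]}}

```text
clock: 25.9
position: [0.5443, -0.1339, 0.065]
ee_rot: [1.0, -0.001, 0.0, 0.001]
ft_force: [-8.7, 0.8, 20.1]
grip_width: 0.002
grasp_force: 9.7
```

Steady at 20 N, so I'll hold it for over a second.

{"api": "move_arm", "payload": {"plan": [{"delta_pos": [0, 0, 0], "turn": [0, 0, 0], "fingers": 1}, {"delta_pos": [0, 0, 0], "turn": [0, 0, 0], "fingers": 1}, {"delta_pos": [0, 0, 0], "turn": [0, 0, 0], "fingers": 1}, {"delta_pos": [0, 0, 0], "turn": [0, 0, 0], "fingers": 1}, {"delta_pos": [0, 0, 0], "turn": [0, 0, 0], "fingers": 1}, {"delta_pos": [0, 0, 0], "turn": [0, 0, 0], "fingers": 1}, {"delta_pos": [0, 0, 0], "turn": [0, 0, 0], "fingers": 1}, {"delta_pos": [0, 0, 0], "turn": [0, 0, 0], "fingers": 1}, {"delta_pos": [0, 0, 0], "turn": [0, 0, 0], "fingers": 1}, {"delta_pos": [0, 0, 0], "turn": [0, 0, 0], "fingers": 1}]}}

```text
clock: 27.15
position: [0.5443, -0.1339, 0.065]
ee_rot: [1.0, -0.001, 0.0, 0.001]
ft_force: [-7.4, 1.2, 20.8]
grip_width: -0.003
grasp_force: 9.7
```

In the tool's units: -0.108 m / 0.6 = -0.18, -0.065 m / 0.6 = -0.1083.

{"api": "move_arm", "payload": {"plan": [{"delta_pos": [0, 0, -0.0333], "turn": [0, 0, 0], "fingers": 1}, {"delta_pos": [-0.05, 0.0467, -0.1083], "turn": [0, 0, 0], "fingers": 1}, {"delta_pos": [-0.0917, 0.0467, -0.18], "turn": [0, 0, 0], "fingers": 1}, {"delta_pos": [-0.0917, 0.0467, -0.18], "turn": [0, 0, 0], "fingers": 1}, {"delta_pos": [-0.0917, 0.0467, -0.18], "turn": [0, 0, 0], "fingers": 1}, {"delta_pos": [-0.0917, 0.0467, -0.18], "turn": [0, 0, 0], "fingers": 1}]}}

```text
clock: 27.9
position: [0.4886, -0.1607, 0.1704]
ee_rot: [1.0, 0.0, -0.001, -0.001]
ft_force: [0.3, 0.2, -0.2]
grip_width: -0.002
grasp_force: 0.0
```

```bash
python3 - <<'E'
from h import *
o,c=wrist("w12");print(o["position"],o["ft_force"])
for i in range(3):
    o,c=wrist("w12");print(tilt(c,(.5432,-.1622),.048,.07))
E
```

```text
[ 0.48857387 -0.16070421  0.17036455] [ 0.32223548  0.22738855 -0.17824938]
('rim above face 8.04 mm, slopes rel. face (mm over 28mm) x -0.03 y -0.05', 1009, 2673)
('rim above face 8.04 mm, slopes rel. face (mm over 28mm) x -0.05 y -0.04', 1013, 2664)
('rim above face 8.12 mm, slopes rel. face (mm over 28mm) x -0.07 y -0.14', 1012, 2661)
```

View pics/w12.png

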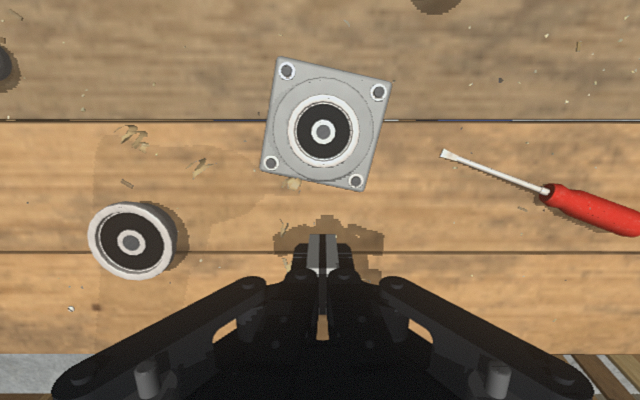

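The cup sits concentric and flat in the hub at (323,131), with the rim 8.0 mm above the face, and nothing is touching it.

```bash
python3 -c "
from workcell import hand_in
print(hand_in())"
```

```text
the job is handed in; nothing more can be done
None
```

The cup is pressed home and handed in: its rim measures about 8 mm above the hub's face and level to about 0.1 mm, it held a steady 20 N push for over a second (up to about 27 N in all as I set the push), and the arm is clear.

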